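# Tip the roasted garlic out of its pan and stack the pan

### The arm

A 6-joint arm with a two-finger parallel gripper is mounted at the origin on a cart in front of the work surface, level with it; the furniture and walls round the work are solid. World frame = base frame: x ahead of the robot, y to its left, z up, the work surface at z = 0. Lengths are in m, angles in rad, forces in N, time in s.
With the tool pointing down it reaches from about 0.35 to 0.725 m from the base axis. Payload 6 kg.
Tool frame: the origin (TCP) lies at the very end of the fingers, on their centre line; the grasp point (between the pads) lies 19 mm behind it; z points along the fingers, y is the line along which they close (so a half turn about z gives the same grasp; the last joint's range is limited). The gripper opens to 85 mm and grips with 20 to 120 N. Pads are 22 mm wide; open, the fingers measure 114 mm over their backs; the gripper's body (76 mm by 85 mm) begins 54 mm behind the grasp point. The pads swing forward as they close: fully open they stand 13 mm farther back than shut.
Start: joints at [-0.98, 0.04, 0.085, 0, -1.615, -0.334], TCP at [0.152, -0.58, 0.231] pointing down, gripper open.
Joint ranges: [-2.56, 2.56], [-1.29, 2.01], [-1.08, 1.49], [-3.29, 1.98], [-2.81, -0.18], [-2.99, 2.99]. Speed limits (rad/s): [2.57, 2.57, 3.01, 3.14, 3.14, 3.14].

### API

Orientations are given as a unit quaternion [x, y, z, w].
In Python, from station import r gives the robot as it stands. Calls block until the motion is done:
- r.move_pose(position, orientation): joint-space move of the TCP to a pose.
- r.move_l(position, attitude=None, feed=0.15): straight line of the TCP; attitude=None keeps the orientation; feed is the mean speed in m/s.
- r.goto_joints(angles): joint-space move.
- r.set_gripper(opening, squeeze=None): opening from 0.0 (shut) to 1.0 (fully open); squeeze is the grip in N (None keeps the last); returns when the fingers have stopped.
- r.sleep(seconds).
- r.solve_ik(position, orientation): joint angles nearest the present ones, or None.
- r.observe(): the state.
- r.capture(name): name is "side" or "top" or "wrist"; returns the picture (480x640x3 uint8, red, green, blue); there is no depth.
- r.camera_params(name): a dict with "intrinsics" (3x3 intrinsics, pixels), "cam_to_world" (4x4, takes a point from camera to world coordinates). Camera axes: x right, y up, looking along -z (the intrinsics and any distortion apply to the point x, -y, -z); pixel columns grow to the right and rows downward; lengths in m; the calibration is good to about 2 mm. A picture is of the moment at which its call begins: read the wrist's pose just before it. camera_params takes no time and is no camera call; for the wrist camera it gives the pose at the moment of the call.
A pose or a line that the arm cannot do raises r.IKError and nothing moves.
- r.sign_off(): hands the job in; it is judged then, once.
The state is a dict: "t": time; "joints": joint angles; "qd": joint speeds; "tau": joint torques, N m; "position": TCP position; "tcp_rot": TCP orientation; "force": force on the tool from outside, world axes, zero at the start; "ft_torque": the same for the moment, N m; "finger_gap": opening from 0.0 (shut) to 1.0 (fully open); "gripper_force": force on a finger pad.
Only numpy, scipy, OpenCV 4.12 (cv2) and the standard library are available. Lean on these libraries where they do the work, as an engineer would, in place of code of your own. Each camera call takes 0.05 s, during which the arm holds its last target. There are 200 camera calls.

### The job

Pick up the small frying pan that holds the garlic bulb and, over the white dish, tip it to about 60 degrees (no further than on its side) and hold it there a moment so that the bulb rolls into the dish; the garlic is hot, so do not touch it with the gripper. Bring the pan back level in the air, then nest it gently into its empty twin, right way up, with the two handles pointing different ways, and let go. The dish and the twin stay where they stand, and everything else is left alone.

Things in the scene. Friction and masses are not known exactly. Their poses are not given: they have to be found in the camera images.
- pan_full: Small flared steel frying pan holding the garlic. Origin: centre of its underside; z up. Base 68 mm, rim 132 mm across, 24 mm high, wall 3 mm. Handle along its own -x (roughly to the robot at the start): short tab at rim level, then a black bar 66 mm long (x -79 to -145 mm), 16 mm wide (y), 18 mm tall (z 30 to 48 mm). 0.16 kg. This pan, its twin and the dish swap places between starts.
- pan_twin: The empty twin pan, same shape and same frame as pan_full (handle along its own -x). It stands with its handle pointing roughly away from the robot. A pan nested in it is about 4 to 6 mm higher; the handles must not lie over one another.
- dish: White ceramic bowl-shaped serving dish, rim 180 mm across, 50 mm high, about 0.6 kg. Origin: centre of its underside, z up.
- garlic: Garlic bulb, about 60 mm across and 58 mm high, 40 g. Origin: about the centre of its underside as it stands at the start in the pan.
- lemon: Bystander: lemon, 78 x 55 x 56 mm. Origin under its centre.
- small_tin: Bystander: short round food tin, 75 mm across, 58 mm high. Origin: centre of its underside.
- flat_tin: Bystander: flat oblong fish tin, 63 x 105 x 29 mm. Origin: centre of its underside.
- salt: Bystander: salt shaker, 44 mm across, 90 mm high. Origin: centre of its underside.
- mug: Bystander: white mug, 86 x 119 x 101 mm with its handle. Origin: under the middle of its outline.
Things that resemble listed ones, but are neither listed nor needed, are in the scene too. Leave any orange or turquoise look-alike of the garlic alone.

How it is judged:
On the way, in this order (a step that is already met when the one before it is completed fails the run):
1. the pan is held up over the dish, tipped between 45 and 78 degrees, for a moment (angle between pan_full's own z axis and vertical between 0.785 and 1.36 rad and height (world z) of pan_full above 0.04 m and horizontal distance between pan_full and dish below 0.2 m), for 0.3 s.
2. the garlic lies in the dish and the pan is back level (within 10 degrees), still held in the air (horizontal distance between garlic and dish below 0.07 m and height (world z) of garlic below 0.07 m and angle between pan_full's own z axis and vertical below 0.175 rad and height (world z) of pan_full above 0.025 m), for 0.2 s.
At the end, for the whole second after the job is handed in: The garlic rests in the dish (within 70 mm of its centre line); the pan sits nested right way up in its twin: centres within 8 mm, its underside no more than 10 mm above the twin's, both level within 6 degrees, the twin and the dish standing on the worktop, all at rest and released (horizontal distance between garlic and dish below 0.07 m and height (world z) of garlic below 0.07 m and linear speed of garlic below 0.05 m/s and horizontal distance between pan_full and pan_twin below 0.008 m and z of pan_full in the frame of pan_twin between 0.001 and 0.01 m and angle between each of pan_full, pan_twin, dish's own z axis and vertical below 0.1 rad and height (world z) of pan_twin below 0.008 m and linear speed of pan_full below 0.02 m/s); the robot touches nothing.
It fails at once if the gripper touches the garlic (contact force between the fingers and garlic above 0.5 N).
It fails at once if the pan is tipped past 95 degrees (angle between pan_full's own z axis and vertical above 1.66 rad).
It fails at once if the pan is dropped or slammed into its twin (faster than 0.5 m/s within 50 mm of it) (distance between pan_full and pan_twin below 0.05 m and linear speed of pan_full above 0.5 m/s).
It fails at once if the twin or the dish is shifted by more than 50 mm (distance of any of pan_twin, dish from where it was at the start of the episode above 0.05 m).
It fails at once if a bystander (lemon, tins, salt shaker, mug) is shifted by more than 30 mm (distance of any of lemon, small_tin, flat_tin, salt, mug from where it was at the start of the episode above 0.03 m).
It also fails if it takes over 53 s, if anything falls off the work surface, if the arm or the gripper's body presses on something with over 40 N, if the wrist force passes 120 N, or if a joint passes its speed limit or range.

## Working session

There is one attempt and no reset: what is moved stays moved. The work goes in short steps, each a Python script; the robot and the scene stay as the last script left them, time stands still between calls to the robot, and variables do not carry over. Pictures are saved under pics/ and viewed, at most 10 in all, crops included, and the job is handed in when it is done.

```bash
ls; mkdir -p pics
python3 - <<'E'
from station import r
import cv2,numpy as np
for n in("top","side"):
    im=r.capture(n);cv2.imwrite(f"pics/{n}0.png",im[...,::-1])
    p=r.camera_params(n);print(n,{k:np.round(v,4).tolist() if k!='x' else v for k,v in p.items()})
print(r.observe())
E
```

```text
pics
top {'intrinsics': [[558.9761, 0.0, 322.7855], [0.0, 558.9761, 234.4968], [0.0, 0.0, 1.0]], 'cam_to_world': [[0.0027, 0.9884, -0.1519, 0.3276], [-0.9999, 0.0047, 0.0129, 0.08], [0.0135, 0.1519, 0.9883, 1.4137], [0.0, 0.0, 0.0, 1.0]]}
side {'intrinsics': [[620.3563, 0.0, 322.4037], [0.0, 620.3563, 245.029], [0.0, 0.0, 1.0]], 'cam_to_world': [[0.9961, 0.0633, -0.0617, 0.4392], [-0.0864, 0.5486, -0.8316, -1.2413], [-0.0188, 0.8337, 0.5519, 0.9267], [0.0, 0.0, 0.0, 1.0]]}
{'t': 0.1, 'joints': array([-9.80282066e-01,  4.07540149e-02,  8.39354715e-02, -3.91423059e-04,
       -1.61548836e+00, -3.33695746e-01]), 'qd': array([ 0.00084501, -0.00034062,  0.00244403, -0.0002611 ,  0.00144682,
       -0.00154779]), 'tau': array([-5.23335475e-03, -3.69341326e+01,  3.48281729e+01,  6.95190892e+00,
       -4.61981297e-03, -7.47380312e-06]), 'position': array([ 0.15239785, -0.58003076,  0.23039439]), 'tcp_rot': array([-1.28065146e-01,  9.91765451e-01,  7.63240070e-04, -1.61716690e-04]), 'force': array([-0.59467953, -0.01357491,  0.29351895]), 'ft_torque': array([-0.03649337, -0.00026523,  0.02117687]), 'gripper_force': 0.0, 'finger_gap': 0.9972004309423426}
```

View pics/top0.png

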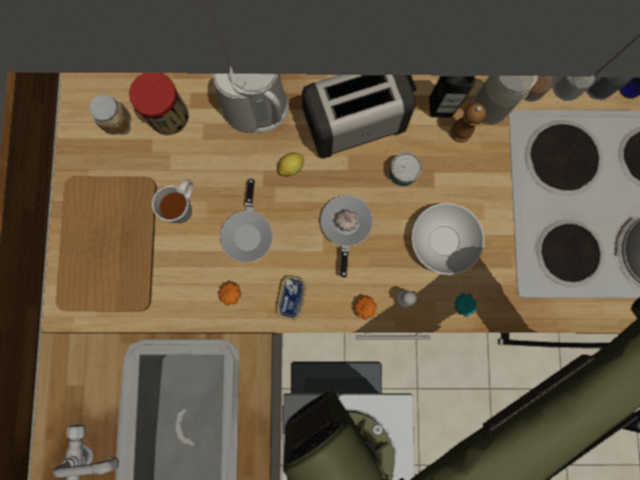

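View pics/side0.png

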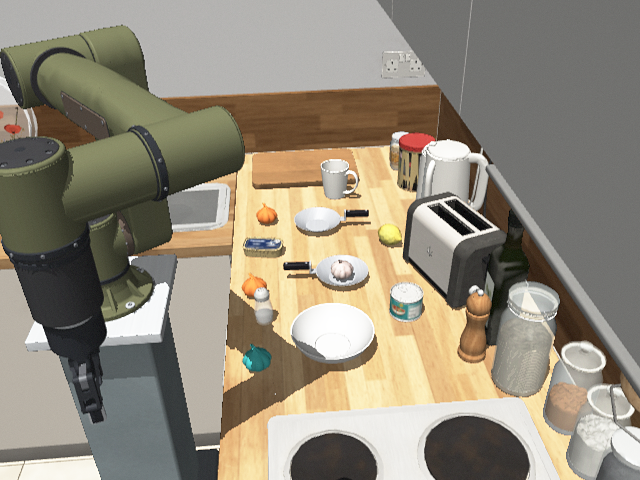

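Top view: the pan with garlic is at (346,220), handle at (344,262). The empty twin is at (246,236), handle at (249,192), and the dish is at (447,240). Garlic-like things are white at (346,218), which sits in the pan and is the real one, orange at (230,293) and (365,307), and turquoise at (466,304). The side view agrees. The salt at (408,298) is near the dish, so I carry high there.

```bash
cat > h.py <<'E'
from station import r
import cv2,numpy as np
from scipy.spatial.transform import Rotation as R
def ray(n,uv,z,P=None):
    P=P or r.camera_params(n);K=np.array(P["intrinsics"]);T=np.array(P["cam_to_world"])
    d=np.linalg.solve(K,np.c_[np.atleast_2d(uv).astype(float),np.ones(len(np.atleast_2d(uv)))].T)
    d=T[:3,:3]@(d*np.array([[1],[-1],[-1]]));o=T[:3,3:]
    return (o+d*(z-o[2])/d[2]).T[:,:2]
def circ(p):
    A=np.c_[2*p,np.ones(len(p))];s=np.linalg.lstsq(A,(p**2).sum(1),rcond=None)[0]
    return s[:2],np.sqrt(s[2]+s[:2]@s[:2])
E
python3 - <<'E'
from h import *
im=cv2.imread("pics/top0.png");hsv=cv2.cvtColor(im,cv2.COLOR_BGR2HSV)
grey=((hsv[...,1]<70)&(hsv[...,2]>60)).astype(np.uint8)
dark=(hsv[...,2]<60).astype(np.uint8)
vis=im.copy()
for n,c,rad,z,R0,hb in(("full",(346,220),40,.024,.066,(344,262)),("twin",(246,236),40,.024,.066,(249,192)),("dish",(447,240),48,.05,.09,None)):
    m=np.zeros_like(grey);cv2.circle(m,c,rad,1,-1);m=cv2.morphologyEx(grey&m,cv2.MORPH_OPEN,np.ones((9,9)))
    k=max(cv2.findContours(m,0,1)[0],key=cv2.contourArea);k=cv2.convexHull(k);cv2.drawContours(vis,[k],-1,(0,255,0),1)
    p=ray("top",k[:,0]+0.0,z)
    cc,rr=circ(p);res=abs(np.hypot(*(p-cc).T)-rr);q=p[res<.004];cc,rr=circ(q)
    print(n,cc.round(4),rr.round(4),res.max().round(4))
    if hb:
        m=np.zeros_like(dark);cv2.circle(m,hb,20,1,-1);v=np.argwhere(dark&m)[:,::-1];h=ray("top",v,.045).mean(0)
        d=cc-h if n=="full" else cc-h;print(" handle",h.round(4),"dist",np.hypot(*d).round(4),"yaw",np.degrees(np.arctan2(d[1],d[0])).round(2))
        b=cv2.minAreaRect(v.astype(np.float32));print(b)
print("salt",ray("top",(406,297),.09),"bottle/tin",ray("top",(405,165),.058))
cv2.imwrite("pics/c.png",cv2.resize(vis[140:330,190:500],None,fx=2.5,fy=2.5,interpolation=2))
E
```

```text
full [0.5781 0.003 ] 0.0661 0.0011
 handle [0.466  0.0122] dist 0.1125 yaw -4.7
((343.0, 264.0), (24.0, 6.0), 90.0)
twin [0.5365 0.2545] 0.0657 0.0007
 handle [0.6472 0.2464] dist 0.1111 yaw 175.82
((249.28465270996094, 191.2230987548828), (6.325770854949951, 21.20993995666504), 7.125016689300537)
dish [ 0.5301 -0.2457] 0.0908 0.0016
salt [[ 0.38272533 -0.1341417 ]] bottle/tin [[ 0.71321107 -0.14337699]]
```

View pics/c.png

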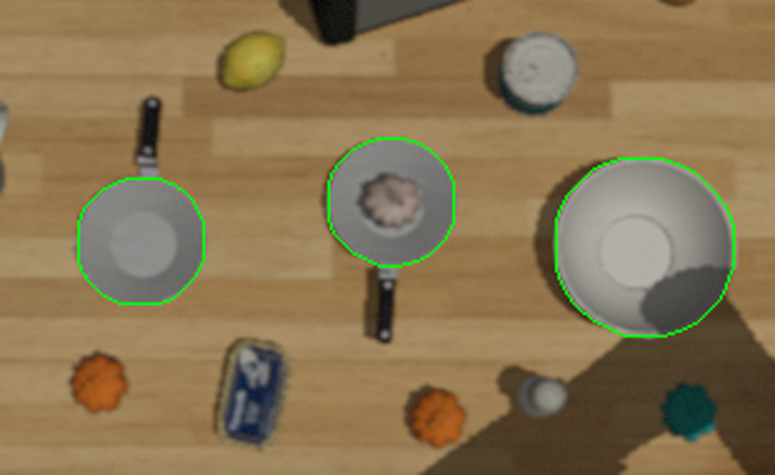

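```bash
cat >> h.py <<'E'
FULL=np.array([.5781,.003]);TWIN=np.array([.5365,.2545]);DISH=np.array([.5301,-.2457]);YAW=-4.7
GX=-.112
def tool(xy,z,yaw,roll=0,flip=1):
    """TCP pose for pan origin at xy,z, yaw/roll (deg, roll about the handle)"""
    Rp=R.from_euler("ZX",[yaw,roll],degrees=True)
    p=np.r_[xy,z]+Rp.apply([GX,0,.020])
    q=Rp*R.from_matrix(np.diag([-1,1,-1.]) if flip==1 else np.diag([1,-1,-1.]))
    return p,q.as_quat()
E
python3 - <<'E'
from h import *
f=lambda *a,**k:(lambda s:None if s is None else np.round(s,2).tolist())(r.solve_ik(*tool(*a,**k)))
for fl in(1,2):
    print(fl,"grasp",f(FULL,0,YAW,0,fl),"up",f(FULL,.17,YAW,0,fl)); print(" nest",[f(TWIN,.005,y,0,fl) for y in(-5,10,25)])
    for sg in(1,-1):
        for yaw in(-40,-25,-5,10):
            side=R.from_euler("z",yaw,degrees=True).apply([0,sg,0])[:2]
            print(" tip",sg,yaw,[f(DISH+.09*side,.16,yaw,sg*t,fl) for t in(0,30,60)])
E
```

```text
1 grasp [0.46, -0.25, -0.57, 0.0, -1.25, -2.11] up [0.46, -0.33, -0.32, 0.0, -1.58, -2.11]
 nest [[0.96, -0.16, -0.48, 0.0, -1.24, -2.62], [0.92, -0.2, -0.52, 0.0, -1.25, -2.32], [0.86, -0.21, -0.53, 0.0, -1.25, -2.0]]
 tip 1 -40 [[0.19, -0.19, -0.23, 0.0, -1.54, -2.46], [-0.17, -0.35, -0.28, -0.46, -1.37, -2.07], [-0.65, -0.24, -0.29, -1.05, -1.5, -1.55]]
 tip 1 -25 [[0.18, -0.28, -0.3, 0.0, -1.55, -2.18], [-0.27, -0.27, -0.21, -0.52, -1.54, -1.75], [-0.69, -0.06, -0.14, -1.02, -1.75, -1.38]]
 tip 1 -5 [[0.12, -0.37, -0.37, 0.0, -1.57, -1.78], [-0.34, -0.15, -0.1, -0.51, -1.74, -1.37], [-0.67, 0.16, 0.07, -0.93, -2.01, -1.18]]
 tip 1 10 [[0.05, -0.4, -0.39, 0.0, -1.58, -1.45], [-0.37, -0.04, -0.02, -0.46, -1.85, -1.1], [-0.62, 0.31, 0.22, -0.83, -2.18, -1.02]]
 tip -1 -40 [[-0.12, -0.36, -0.36, 0.0, -1.57, -2.15], [0.17, -0.18, -0.42, 0.33, -1.73, -2.45], [0.29, 0.11, -0.44, 0.53, -1.93, -2.62]]
 tip -1 -25 [[-0.2, -0.29, -0.31, 0.0, -1.55, -1.81], [0.14, -0.27, -0.53, 0.43, -1.61, -2.2], [0.3, -0.06, -0.66, 0.71, -1.77, -2.48]]
 tip -1 -5 [[-0.29, -0.16, -0.2, 0.0, -1.53, -1.37], [
[... 809 characters left out ...]
0.16, 0.07, -0.93, -2.01, 1.97]]
 tip 1 10 [[0.05, -0.4, -0.39, 0.0, -1.58, 1.7], [-0.37, -0.04, -0.02, -0.46, -1.85, 2.04], [-0.62, 0.31, 0.22, -0.83, -2.18, 2.12]]
 tip -1 -40 [[-0.12, -0.36, -0.36, 0.0, -1.57, 0.99], [0.17, -0.18, -0.42, 0.33, -1.73, 0.69], [0.29, 0.11, -0.44, 0.53, -1.93, 0.52]]
 tip -1 -25 [[-0.2, -0.29, -0.31, 0.0, -1.55, 1.34], [0.14, -0.27, -0.53, 0.43, -1.61, 0.95], [0.3, -0.06, -0.66, 0.71, -1.77, 0.67]]
 tip -1 -5 [[-0.29, -0.16, -0.2, 0.0, -1.53, 1.77], [0.06, -0.36, -0.63, 0.52, -1.42, 1.31], [0.24, -0.3, -0.93, 0.97, -1.5, 0.88]]
 tip -1 10 [[-0.32, -0.06, -0.11, 0.0, -1.52, 2.07], [-0.01, -0.39, -0.66, 0.54, -1.25, 1.6], [0.1, -0.47, -1.08, 1.16, -1.22, 1.06]]
```

Run:
```python
from h import *
p,q=tool(FULL,.15,YAW,0,2); r.move_pose(p,q)
r.move_l(tool(FULL,0,YAW,0,2)[0],feed=.12)
s=r.observe();print("down",s["t"],s["position"],s["force"])
r.set_gripper(0,90)
s=r.observe();print("grip",s["t"],s["finger_gap"],s["gripper_force"],s["force"])
r.move_l(p-[0,0,.07],feed=.06)
s=r.observe();print("lift",s["t"],s["finger_gap"],s["force"])
for n in("side","top"):cv2.imwrite(f"pics/{n}1.png",r.capture(n)[...,::-1])
cv2.imwrite("pics/s1c.png",cv2.resize(cv2.imread("pics/side1.png")[150:350,200:460],None,fx=3,fy=3))
```

```text
down 3.8917 [0.46701821 0.01235741 0.0208295 ] [-0.87880219 -0.1790238   0.26672079]
grip 4.5333 0.16914269300730223 87.65842080116272 [-0.75919118  0.25033107  1.0567442 ]
lift 6.0167 0.17188265565123584 [ 0.00559099  0.34522734 -1.91092268]
```

View pics/s1c.png

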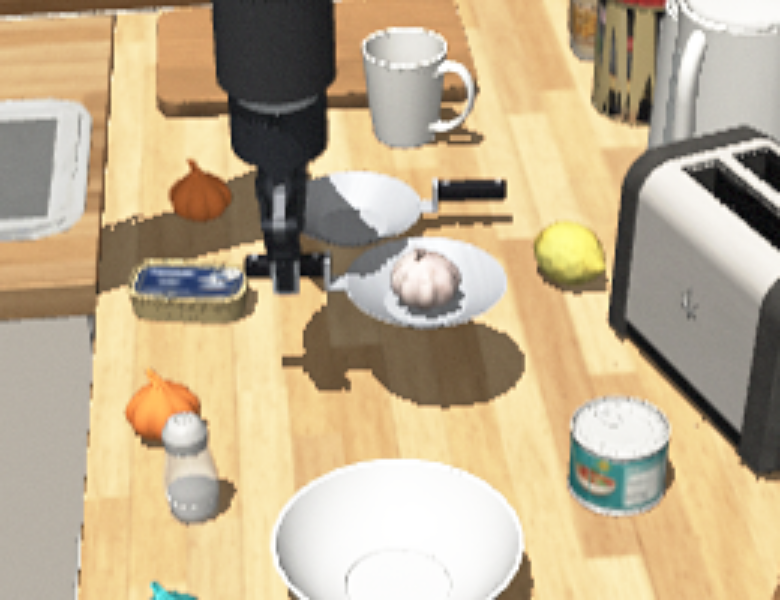

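Level and firmly held, garlic in the pan at crop (427,278). Next: carry and tip.

Run:
```python
from h import *
A=DISH+[.007,.09]
r.move_l(tool(FULL,.16,YAW,0,2)[0],feed=.1)
r.move_l(tool(A,.16,YAW,0,2)[0],feed=.1)
for t in(20,40,60):
    p,q=tool(A,.16,YAW,t,2); r.move_l(p,q,feed=.008)
    s=r.observe();print(t,s["t"],s["force"].round(2))
r.sleep(.8)
s=r.observe();print(t,s["t"],s["force"].round(2))
for n in("side","top"):cv2.imwrite(f"pics/{n}2.png",r.capture(n)[...,::-1])
cv2.imwrite("pics/c2.png",np.hstack([cv2.resize(cv2.imread("pics/side2.png")[180:400,230:430],(400,440)),cv2.resize(cv2.imread("pics/top2.png")[140:360,300:500],(400,440))]))
```

```text
20 9.875 [-0.76  0.3  -1.95]
40 10.8917 [-0.03  1.38 -2.06]
60 11.9083 [-0.02 -0.83 -2.33]
60 12.7083 [-0.06  0.46 -1.62]
```

View pics/c2.png

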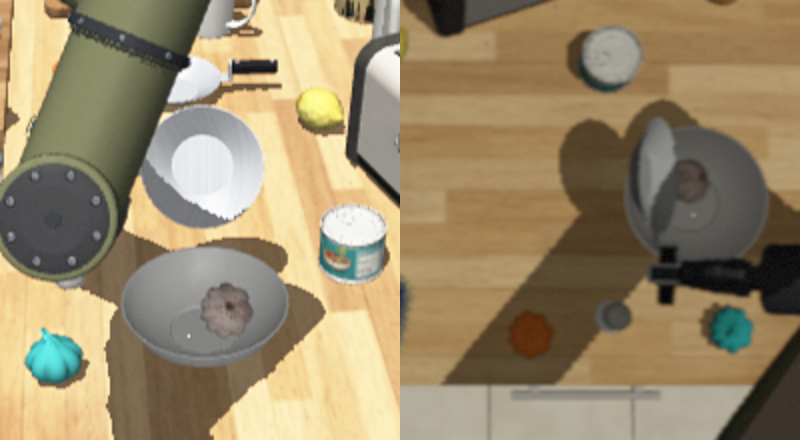

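The garlic lies in the dish (side crop (228,305)) and the pan is empty. Level it, carry it to the twin and measure the rim before lowering.

Run:
```python
from h import *
A=DISH+[.007,.09]
for t in(30,0):
    p,q=tool(A,.16,YAW,t,2); r.move_l(p,q,feed=.015)
r.sleep(.4)
r.move_l(tool(TWIN,.10,YAW,0,2)[0],feed=.15)
r.sleep(.3)
s=r.observe();print(s["t"],s["position"]-tool(TWIN,.10,YAW,0,2)[0])
for n in("side","top"):cv2.imwrite(f"pics/{n}3.png",r.capture(n)[...,::-1])
im=cv2.imread("pics/top3.png");hsv=cv2.cvtColor(im,cv2.COLOR_BGR2HSV)
grey=((hsv[...,1]<70)&(hsv[...,2]>60)).astype(np.uint8)
cv2.imwrite("pics/c3.png",np.hstack([cv2.resize(cv2.imread("pics/side3.png")[150:350,220:420],(400,400)),cv2.resize(im[140:340,150:350],(400,400)),]))
```

```text
18.1083 [ 1.51127435e-05 -4.12439449e-05  5.11340982e-05]
```

View pics/c3.png

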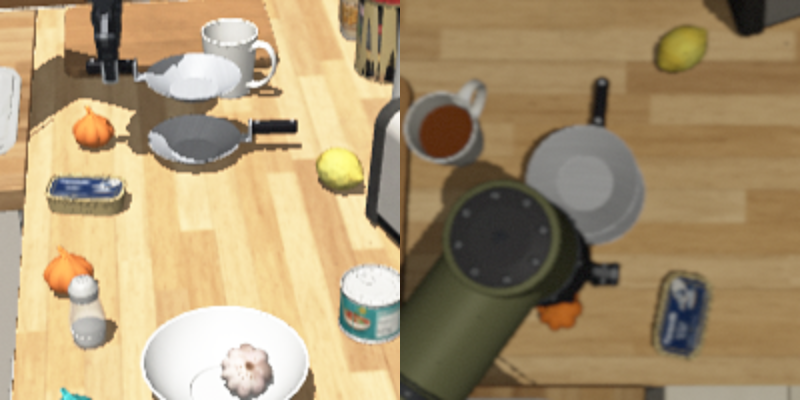

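The pan is held above the twin and level (side crop (195,77)), and the garlic still lies in the dish. I measure its offset from the rim arc that is free of the arm in the top view.

Run:
```python
from h import *
from scipy.optimize import least_squares
im=cv2.imread("pics/top3.png");hsv=cv2.cvtColor(im,cv2.COLOR_BGR2HSV)
grey=((hsv[...,1]<70)&(hsv[...,2]>60)).astype(np.uint8)
m=np.zeros_like(grey);cv2.circle(m,(242,232),40,1,-1)
m=cv2.morphologyEx(grey&m,cv2.MORPH_OPEN,np.ones((5,5)))
k=max(cv2.findContours(m,0,1)[0],key=cv2.contourArea)[:,0]
a=np.degrees(np.arctan2(-(k[:,1]-232),k[:,0]-242))
p=ray("top",k,.124)
sel=(a>30)&(a<165)&(abs(np.hypot(*(p-TWIN).T)-.066)<.012)
f=least_squares(lambda c:np.hypot(*(p[sel]-c).T)-.066,TWIN,loss="soft_l1",f_scale=.001)
print(sel.sum(),"pan-twin",f.x-TWIN,abs(f.fun).max())
# base discs (bright)
g=cv2.cvtColor(im,cv2.COLOR_BGR2GRAY)
for fn,c,z in(("pics/top0.png",(246,237),.003),("pics/top3.png",(242,231),.103)):
    h=cv2.cvtColor(cv2.imread(fn),cv2.COLOR_BGR2GRAY)
    print(fn,h[c[1],c[0]-22:c[0]+23:2])
```

```text
63 pan-twin [-0.00031176  0.00055896] 0.0025744172257895492
pics/top0.png [127 127 128 129 129 136 140 139 141 141 141 141 141 140 142 142 142 141
 125 111 109 108 108]
pics/top3.png [132 132 133 135 141 144 145 144 145 145 144 145 145 145 144 145 144 143
 129 111 115 112 112]
```

Run:
```python
from h import *
go=lambda z,f:r.move_l(tool(TWIN,z,YAW,0,2)[0],feed=f)
go(.03,.06);go(.012,.03);r.sleep(.2);f0=r.observe()["force"]
for z in np.arange(.011,.0035,-.001):
    go(z,.02);r.sleep(.15);df=r.observe()["force"]-f0;print(round(z,3),df.round(2))
    if df[2]>2.5:break
r.set_gripper(.35,20);r.set_gripper(1.0);r.sleep(.3)
s=r.observe();print(s["t"],(s["force"]-f0).round(2))
p=s["position"].copy();p[2]+=.16;r.move_l(p,feed=.1)
r.goto_joints([-.6,-.33,-.32,0,-1.58,1.03]);r.sleep(.2);s=r.observe();print(s["t"],s["position"])
for n in("side","top"):cv2.imwrite(f"pics/{n}4.png",r.capture(n)[...,::-1])
im=cv2.imread("pics/top4.png");hsv=cv2.cvtColor(im,cv2.COLOR_BGR2HSV)
grey=((hsv[...,1]<70)&(hsv[...,2]>60)).astype(np.uint8)
for n,c,rad,z in(("nest",(246,236),40,.029),("dish",(447,240),48,.05)):
    m=np.zeros_like(grey);cv2.circle(m,c,rad,1,-1);m=cv2.morphologyEx(grey&m,cv2.MORPH_OPEN,np.ones((9,9)))
    k=cv2.convexHull(max(cv2.findContours(m,0,1)[0],key=cv2.contourArea));cc,rr=circ(ray("top",k[:,0],z));print(n,cc,rr)
cv2.imwrite("pics/c4.png",np.hstack([cv2.resize(cv2.imread("pics/side4.png")[180:380,220:420],(400,400)),cv2.resize(im[190:290,190:290],(400,400),interpolation=2)]))
```

```text
0.011 [ 0.14  1.24 -0.46]
0.01 [-0.41  0.81 -0.8 ]
0.009 [-0.4   0.3   0.51]
0.008 [ 0.17  0.54 -0.27]
0.007 [0.34 0.91 1.  ]
0.006 [0.27 0.06 4.74]
24.0583 [-0.81  1.23  1.36]
28.4583 [ 0.23779066 -0.40027146  0.19090767]
nest [0.53524511 0.2540277 ] 0.06654945392371209
dish [ 0.52982063 -0.2460307 ] 0.09097647578990316
```

View pics/c4.png

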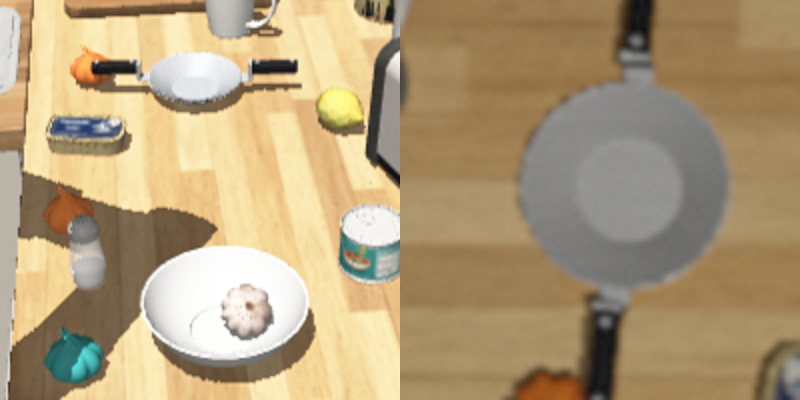

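The pan sits concentric and level in its twin (top crop (625,188)), with the handles opposite each other. The garlic rests in the dish, and the dish and nest centres are where they were. Handing in.

```bash
python3 -c "
from station import r
print(r.sign_off())"
```

```text
the job is handed in; nothing more can be done
None
```

I handed the job in at about 28 s: the garlic is in the dish and the pan is released, nested level in its twin with the handles opposite; the last pictures looked right, but the hand-in returned no verdict.

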